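Lock the bayonet cap of the air-dryer canister

ROBOT

A 6-joint arm with a two-finger parallel gripper is mounted at the origin on a cart in front of the work surface, level with it; the furniture and walls round the work are solid. World frame = base frame: x ahead of the robot, y to its left, z up, the work surface at z = 0. Lengths are in mm, angles in rad, forces in N, time in s.
With the tool pointing down it reaches from about 400 to 925 mm from the base axis. Payload 12.5 kg.
Tool frame: the origin (TCP) lies on the centre line of the jaws, within the pads' length; the fingertips stand 19 mm ahead of it and the grasp point (between the pads) is the TCP; y points along the fingers, x is the direction in which the jaws open and shut, and the axes are right-handed (so a half turn about y gives the same grasp; the last joint's range is limited). The gripper opens to 95 mm and grips with 3 to 60 N. Pads are 20 mm wide; open, the fingers measure 119 mm over their backs; the gripper's body (75 mm by 180 mm) begins 59 mm behind the grasp point.
Start: joints at [-1.322, 0.491, 1.559, -0, 1.092, -0.106], TCP at [217.15, -586.081, 233.661] pointing down, gripper open.
Joint ranges: [-3.1, 3.1], [-0.84, 2.19], [0.05, 2.79], [-1.13, 4.28], [0.06, 2.93], [-2.69, 2.69]. Speed limits (rad/s): [2.22, 2.22, 2.79, 3.14, 3.14, 3.14].

INTERFACE

Orientations are given as [roll, pitch, yaw] about the fixed x, y, z axes, in that order (R = Rz(yaw) Ry(pitch) Rx(roll)).
In Python, from cell import env gives the robot as it stands. The module is installed in compiled form; this text tells all that it offers.
- The arm moves only by the tool move_arm, never from a script. Its argument "rows" is a list of rows, each an object of numbers: "tx", "ty", "tz": the shift along the tool's x, y, z in cm; "rx", "ry", "rz": the turn, a rotation vector about the tool's x, y, z in rad; "grip": the opening in per cent of the stroke, from 0 (shut) to 100 (fully open). In form: [{"tx": .., "ty": .., "tz": .., "rx": .., "ry": .., "rz": .., "grip": ..}, ...]. A call has 1 to 10 rows; each row shifts and turns the commanded pose from where the row before left it, along the tool's axes as they then stand; what a row does not reach is not made up. A row lasts 1/12 s, in which the tool goes at most 41.7 mm and 7.16 degrees, less where a joint would pass 70% of its speed; a pose out of reach is approached as far as the arm can. A call is refused whole if a number of a shift passes 4.17 or a number of a turn 0.125, either way. A call with a gripper value outside its range is refused whole. The fingers move at their own pace and stop on an object; the grip force is fixed at half the most. Time passes only in rows, so rows that do not move let the fingers close. It gives the time, the measured TCP pose, the force and the opening at its end, in the units of the state.
- env.state(): the state, without advancing time (a new reading comes with each control period).
- env.read_camera(name): name is "scene" or "top"; returns (picture, depth): 400x640x3 uint8, blue, green, red; 400x640 float32, mm along the optical axis (not along the pixel's ray), 0 where there is no reading.
- env.calibration(name): a dict with "vertical_fov" (degrees; the focal length in pixels is half the picture's height over the tangent of half this angle, whatever the lens; pixels are square), "cx", "cy" (the principal point, pixels), "eye" and "rotation" of the camera in the world. Camera axes: x right, y up, looking along -z (the intrinsics and any distortion apply to the point x, -y, -z); pixel columns grow to the right and rows downward; lengths in mm; the calibration is good to about 2 mm. A picture is of the moment at which its call begins. calibration takes no time and is no camera call.
- env.job_done(): hands the job in, once; it reports no verdict.
The state is a dict: "t": time; "joints": joint angles; "qvel": joint speeds; "tau": joint torques, N m; "eef_pos": TCP position; "tcp_rot": TCP orientation; "ft_force": force on the tool from outside, world axes, zero at the start; "moment": the same for the moment, N m; "opening": opening from 0.0 (shut) to 1.0 (fully open).
Only numpy, scipy, OpenCV 4.12 (cv2) and the standard library are available. Lean on these libraries where they do the work, as an engineer would, in place of code of your own. Each camera call takes 0.05 s, during which the arm holds its last target.

TASK

One of the two blue air-dryer canisters still has its black cap standing open. Press that cap down against its spring, turn it a quarter turn clockwise (seen from above) until it stops with its handle over the green marks instead of the red ones, and let it go so that it springs up and stays locked, like the cap of the other canister. Leave the brass pan, the steel ring and the spray bottle behind the canisters where they are.

Things in the scene. Friction and masses are not known exactly. Their poses are not given: they have to be found in the camera images.
- canister: the canister to close: upright, blue, bolted down (fixed); flange 120 mm across, body 92 mm, silver slotted collar with a 76 mm bore, rim 110 mm above the bench. Two brass ports reach 70 mm from the axis along +y and -y, 35 mm up. Origin on its axis at the bench top, z up; its x axis is the direction of the locked handle. Two L-shaped slots in the collar, 180 degrees apart.
- slot_mouth (a point): open upper mouth of one slot in the collar rim (red mark below it), 42 mm from the canister's axis, 110 mm above the bench, 80 degrees counter-clockwise (seen from above) of the canister's x axis; the other mouth is opposite. The cap's lugs stand in the mouths at the start.
- slot_end (a point): closed end of the same slot (green mark below it), 42 mm from the canister's axis along its +x, 98 mm above the bench; the other end is opposite. Here the slot has a notch 4 mm deep upward and a stop. A locked cap has its lugs in these notches, pushed up by the spring.
- bayonet_cap: the loose black cap in that canister, about 0.25 kg. Origin at the centre of the underside of its metal plug, z up, x along the handle; same either way round. Plug 72 mm across up to 29 mm, disc 100 mm across from 29 to 37 mm, handle above it. Two lugs on the plug at +x and -x, 10 mm wide, out to 50 mm, 4 to 12 mm above the origin. Origin 96 mm above the bench at the start, 90 mm when locked.
- cap_handle (a point): centre of the cap's straight bar handle, 54 mm above the cap's origin: bar 92 mm long (cap x), 14 mm wide (cap y), 34 mm tall, standing on the disc. The cap rests on a spring: pressed 10 mm or more from its start height (stop at 14 mm; some 4 N at first, 11 N at the stop) it turns 80 degrees clockwise to a stop; let go there it rises into the notches. Unpressed, it cannot turn.
- locked_canister: an identical canister whose cap is already locked (one fixed piece, nothing on it moves); top of its handle 161 mm above the bench. Origin on its axis at the bench top; its handle lies along its x. Nothing is to be done to it.
- parts_pan: round brass pan with screws in it, 164 mm across, 39 mm tall, loose; origin at the centre of its underside. Leave where it is.
- ring_big: dark steel ring lying flat, 154 mm across, 36 mm tall, loose; origin at the centre of its underside. Leave where it is.
- spray_bottle: red and grey spray bottle standing upright, 61 x 42 x 169 mm, loose; origin at the centre of its underside. Leave where it is.
Things that resemble listed ones, but are neither listed nor needed, are in the scene too. Of the things like the bayonet_cap, leave any that is purple; of the rest the larger one is meant.

How it is judged (in metres and radians):
On the way:
1. the cap is pressed down 8.5 mm or more while its lugs are still at the slot mouths (handle at least 1.2 rad from the locked direction) (z of bayonet_cap in the frame of canister below 0.0875 m and angle between the x axis of bayonet_cap and the x axis of canister, either way round above 1.2 rad), for 0.05 s.
At the end, for the whole second after the job is handed in: The cap sits locked in its canister: handle along the canister's x axis within 0.18 rad (either way round), centred within 6 mm, sprung up into the notches (origin 88.5 to 91.5 mm above the canister's foot), level within 0.06 rad, at rest and released (angle between the x axis of bayonet_cap and the x axis of canister, either way round below 0.18 rad and horizontal distance between bayonet_cap and canister below 0.006 m and z of bayonet_cap in the frame of canister between 0.0885 and 0.0915 m and angle between bayonet_cap's own z axis and vertical below 0.06 rad and linear speed of bayonet_cap below 0.01 m/s and contact force between the fingers and bayonet_cap below 0.1 N); the robot touches nothing.
It fails at once if a loose bystander (pan, ring or spray bottle) is moved more than 40 mm (distance of any of parts_pan, ring_big, spray_bottle from where it was at the start of the episode above 0.04 m).
It also fails if it takes over 32 s, if anything falls off the work surface, if the arm or the gripper's body presses on something with over 40 N, if the wrist force passes 120 N, or if a joint passes its speed limit or range.

## Working session

There is one attempt and no reset: what is moved stays moved. The work goes in short steps, Python scripts to look and compute and a tool call to move; the robot and the scene stay as the last step left them, time stands still between calls to the robot, and variables do not carry over. Pictures are saved under pics/ and viewed, and the job is handed in when it is done.

Besides the shell and the picture viewer there is one more tool, called as name(argument=value, ...) on one line, values as JSON. move_arm: Moves the arm, as the interface text tells. Its arguments: {"type":"object","properties":{"rows":{"type":"array"}},"required":["rows"]}

```bash
mkdir -p pics; python3 - <<'E'
from cell import env
import cv2,numpy as np
for n in("scene","top"):
    p,d=env.read_camera(n); cv2.imwrite(f"pics/{n}0.png",p); np.save(f"{n}0.npy",d)
    print(n,env.calibration(n))
print(env.state())
E
```

```text
scene {'vertical_fov': 43.07871383398234, 'cx': 319.2596807135623, 'cy': 197.29143400661027, 'eye': array([-148.25042133,  840.56253526,  884.36574382]), 'rotation': array([ 0.94306718,  0.0055245 , -2.36072323])}
top {'vertical_fov': 54.3560737792476, 'cx': 318.3591957572915, 'cy': 198.41163648184408, 'eye': array([496.32285203,  64.20335031, 949.04225143]), 'rotation': array([ 0.15399384,  0.00314465, -1.58552616])}
{'t': 0.1, 'joints': array([-1.32158051e+00,  4.91507688e-01,  1.55938456e+00, -1.86610933e-05,
        1.09172498e+00, -1.05599017e-01]), 'qvel': array([-8.98616748e-05, -2.88027342e-03, -1.39720647e-03,  3.72688812e-04,
        4.48286660e-04, -8.77089892e-04]), 'tau': array([ 2.62483030e-03, -6.13623118e+01, -2.58605665e+01,  6.93781930e-02,
        4.70267900e-02, -6.10361553e-05]), 'eef_pos': array([ 217.10366333, -585.8672123 ,  233.11631541]), 'tcp_rot': array([-1.57070479e+00,  1.02061639e-03, -1.21597283e+00]), 'ft_force': array([0.35684173, 0.21335476, 0.58373478]), 'moment': array([ 0.07272855,  0.02038888, -0.00771345]), 'opening': 0.9991637877618942}
```

View pics/scene0.png

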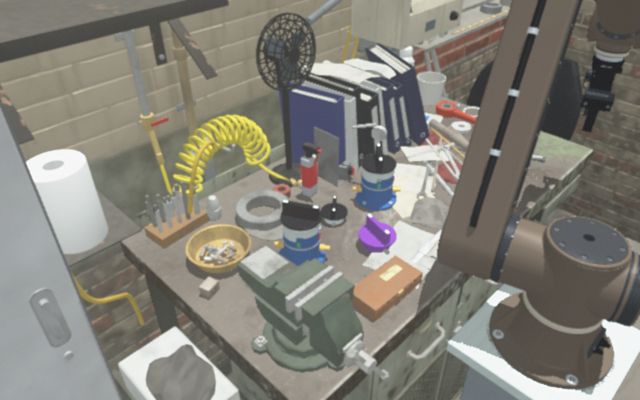

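View pics/top0.png

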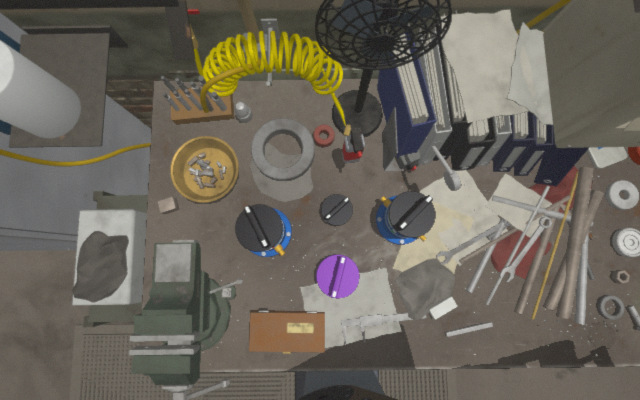

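```bash
cat > h.py <<'E'
import numpy as np,cv2
from cell import env
from scipy.spatial.transform import Rotation as R
def cam(n):
    c=env.calibration(n); f=200/np.tan(np.radians(c['vertical_fov']/2))
    return f,c['cx'],c['cy'],np.array(c['eye']),R.from_euler('xyz',c['rotation']).as_matrix()
def cloud(n,d):
    f,cx,cy,e,M=cam(n); v,u=np.mgrid[0:400,0:640]
    P=np.stack([(u-cx)/f*d,-(v-cy)/f*d,-d],-1); return P@M.T+e
def ray(n,u,v,z):
    f,cx,cy,e,M=cam(n); r=M@np.array([(u-cx)/f,-(v-cy)/f,-1]); return e+r*(z-e[2])/r[2]
def proj(n,p):
    f,cx,cy,e,M=cam(n); q=M.T@(np.array(p)-e); return cx+f*q[0]/-q[2], cy+f*q[1]/q[2]
E
python3 - <<'E'
from h import *
d=np.load('top0.npy');P=cloud('top',d)
for u,v in [(230,300),(470,280),(200,220)]: print(u,v,P[v,u].round(1))
for nm,(a,b,c,e) in dict(L=(225,300,195,265),Rr=(370,445,180,250),pur=(310,365,250,305),small=(315,360,190,230)).items():
    q=P[c:e,a:b].reshape(-1,3); q=q[q[:,0]!=0]
    z=q[:,2]; print(nm,'maxz',np.percentile(z,[50,90,95,98,99.5]).round(1))
    if nm in('L','Rr'):
        # disc & handle
        hm=q[z>z.max()-15]; cc,s,w=cv2.minAreaRect(hm[:,:2].astype(np.float32)); print('handle',cc,s,w,len(hm),np.median(hm[:,2]))
        dm=q[(z>115)&(z<140)]; print('disc',np.median(dm[:,2]),cv2.minEnclosingCircle(dm[:,:2].astype(np.float32)))
i=cv2.imread('pics/top0.png'); cv2.imwrite('pics/z1.png',np.hstack([cv2.resize(i[185:275,220:310],(400,400),interpolation=3),cv2.resize(i[175:265,365:455],(400,400),interpolation=3)]))
i=cv2.imread('pics/scene0.png'); cv2.imwrite('pics/z2.png',np.hstack([cv2.resize(i[190:280,260:350],(400,400),interpolation=3),cv2.resize(i[135:225,335:425],(400,400),interpolation=3)]))
E
```

```text
230 300 [402.8 278.8  -3.1]
470 280 [ 441.2 -294.1   -1.1]
200 220 [594.9 356.2  -2.6]
L maxz [  2.3 134.4 165.1 167.1 168.9]
handle (496.3228454589844, 64.20335388183594) (0.0, 0.0) 0.0 22 949.0422514346524
disc 132.497405851728 ((563.6646118164062, 191.51669311523438), 49.817230224609375)
Rr maxz [  5.5 128.5 159.  161.2 163.6]
handle (496.3228454589844, 64.20335388183594) (0.0, 0.0) 0.0 22 949.0422514346524
disc 126.73097658974405 ((588.4345703125, -133.24261474609375), 49.872650146484375)
pur maxz [ 7.6 40.4 70.1 71.5 72.9]
small maxz [ 1.8 31.  52.9 54.8 60.9]
```

View pics/z1.png

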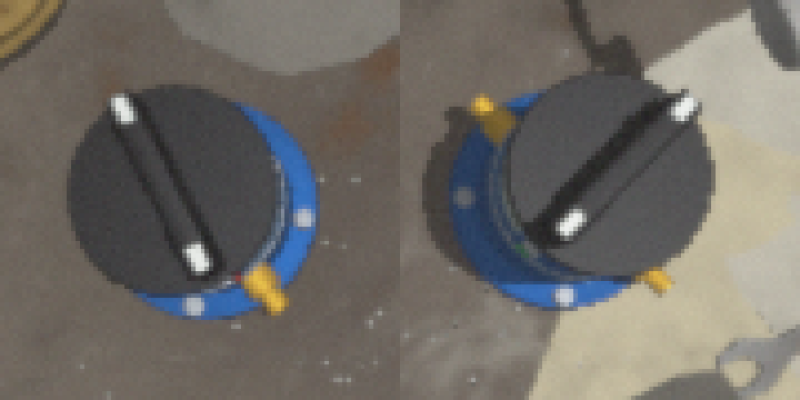

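View pics/z2.png

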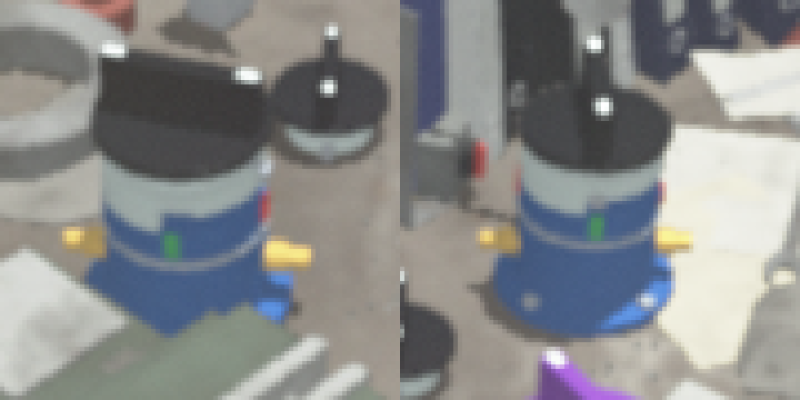

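```bash
python3 - <<'E'
from h import *
d=np.load('top0.npy');P=cloud('top',d);P[d==0]=-999
ds=np.load('scene0.npy');S=cloud('scene',ds);S[ds==0]=-999
i=cv2.imread('pics/top0.png')
for nm,(a,b,c,e),zt in [('L',(225,300,195,265),167),('R',(370,445,180,250),161)]:
    g=i[c:e,a:b].min(-1); n,l,s,ce=cv2.connectedComponentsWithStats((g>150).astype(np.uint8))
    for k in range(1,n):
        if s[k,4]>3:
            u,v=ce[k]+[a,c]; print(nm,s[k,4],u.round(1),v.round(1),ray('top',u,v,zt).round(1),P[int(v+.5),int(u+.5)].round(1))
    q=P[c:e,a:b].reshape(-1,3);z=q[:,2]
    h=q[(z>zt-6)&(z<zt+6)]; cc,sv,w=cv2.minAreaRect(h[:,:2].astype(np.float32)); print('rect',cc,sv,w)
    L=cv2.fitLine(h[:,:2].astype(np.float32),2,0,.01,.01).ravel(); print('ang',np.arctan2(L[1],L[0]),h.mean(0))
def disc(Q,c,r,zl,zh):
    m=(np.hypot(Q[...,0]-c[0],Q[...,1]-c[1])<r)&(Q[...,2]>zl)&(Q[...,2]<zh); return Q[m]
for nm,c,zz in[('L',(563.7,191.5),132.5),('R',(588.4,-133.2),126.7)]:
    for Q in(P,S):
        q=disc(Q,c,75,zz-5,zz+5); print(nm,cv2.minEnclosingCircle(q[:,:2].astype(np.float32)),np.median(q[:,2]))
    # yellow ports
from scipy import ndimage
hsv=cv2.cvtColor(i,cv2.COLOR_BGR2HSV); m=cv2.inRange(hsv,(12,150,120),(32,255,255))
n,l,s,ce=cv2.connectedComponentsWithStats(m)
for k in range(1,n):
    u,v=ce[k]
    if 220<u<450 and 180<v<280 and s[k,4]>3: print('port',s[k],P[l==k].mean(0).round(0))
# heights around target
for Q,nm in((P,'top'),(S,'scene')):
    m=(np.hypot(Q[...,0]-563.7,Q[...,1]-191.5)<220)&(Q[...,2]>90)&(np.hypot(Q[...,0]-563.7,Q[...,1]-191.5)>60)
    q=Q[m]; 
    if len(q):
        a=np.degrees(np.arctan2(q[:,1]-191.5,q[:,0]-563.7))
        for lo in range(-180,180,30):
            k=(a>=lo)&(a<lo+30)
            if k.sum()>5: print(nm,lo,k.sum(),'zmax',np.percentile(q[k,2],98).round(),'rmin',np.hypot(*(q[k,:2]-[563.7,191.5]).T).min().round())
E
```

```text
L 19 247.2 208.9 [598.5 209.3 167. ] [598.4 209.9 165.8]
L 10 288.0 233.8 [546.9 126.8 167. ] [556.2 138.9  15.3]
L 20 264.0 242.5 [530.3 174.8 167. ] [529.3 174.7 167.1]
L 12 263.2 253.3 [508.9 176.1 167. ] [512.1 198.9  12.2]
rect (563.8110961914062, 191.83981323242188) (92.39152526855469, 14.340828895568848) 26.979963302612305
ang 0.47156066 [562.70611633 191.12349583 165.98422666]
R 1234 432.9 219.9 [ 571.  -166.8  161. ] [ 574.3 -177.8  123.9]
R 21 403.2 224.8 [ 562.  -106.1  161. ] [ 561.7 -105.8  160.1]
R 13 401.6 241.4 [ 528.7 -101.3  161. ] [ 535.5 -132.8   15.3]
rect (588.0015258789062, -132.8486785888672) (13.334835052490234, 89.7013931274414) 43.344486236572266
ang -0.8103085 [ 587.53369985 -132.18012457  160.34684947]
L ((563.6646118164062, 191.51669311523438), 49.817230224609375) 132.4914478522993
L ((561.6466674804688, 194.2220458984375), 50.10934829711914) 133.22443889625595
R ((588.4345703125, -133.24261474609375), 49.872650146484375) 126.71531713024888
R ((588.4918212890625, -131.44850158691406), 54.06096649169922) 127.50508305092069
port [381 197   8   7  21] [632. -91.  40.]
port [420 236   6   4  15] [ 542. -176.   40.]
port [275 245  10  10  48] [519. 157.  41.]
top 0 752 zmax 602.0 rmin 187.0
top 30 61 zmax 602.0 rmin 215.0
top 90 1362 zmax 146.0 rmin 133.0
top 120 1445 zmax 182.0 rmin 151.0
scene 0 440 zmax 616.0 rmin 184.0
scene 30 65 zmax 620.0 rmin 214.0
scene 90 764 zmax 146.0 rmin 133.0
scene 120 386 zmax 183.0 rmin 153.0
```

```bash
python3 - <<'E'
from h import *
for n in('top','scene'):
    d=np.load(n+'0.npy');P=cloud(n,d)[d>0]
    for x in range(150,900,75):
        r=[]
        for y in range(-700,400,75):
            k=(P[:,0]>=x)&(P[:,0]<x+75)&(P[:,1]>=y)&(P[:,1]<y+75); r.append('%5d'%np.percentile(P[k,2],99.5) if k.sum()>3 else '    .')
        print(x,*r)
    print()
ps=-1.216;X=np.array([np.cos(ps),np.sin(ps)]);Z=np.array([-np.sin(ps),np.cos(ps)])
w=[(217.1,-585.9),(480,-330),(563.4,191.7)]
for a,b in zip(w,w[1:]):
    D=np.subtract(b,a);print(np.hypot(*D),D@X,D@Z)
E
```

```text
150     .     .     .     .     .     .     .     .     .     .     .     .     .    71    89
225     4     5     4     4     4     4     4     3   278   256   210    38    37   182   183
300    15    14    34    18    20    12    20    20    10     9    40    40    39   184   185
375    19    25    41    29    27    17    31    26     6    72    39    37    64   183   184
450    21    31    47    36    32    17    28    22    13    72    38   163   133   145   146
525    21    51    55    46    31    13   128   163   153    54    28   168   168   144   144
600    21    63    94   148   489   546   197   162   128    56    29   134   166    40    39
675    15    65    53   249   276   557   304   273   170   170    38    39   598   601   597
750    16    15    84   116   282   567   307   405   455   453    38    39   601   603   603
825     .     .     .     .   282   477   302   460   476   477   451   251   484   223   134

150     .   472   492   549   598   612   626   640   633   514   373   231     .    35   144
225   336   455   496   550   585  -178  -132   633   633   500  
[... 190 characters left out ...]
39    37     .   185   184
450     .     .    50    38    34    18    30    22    30    74    40   167   135   146   146
525     5    53    55    45    31    14   128   163   157    55    32   169   168   146   145
600    24   473   485   499   510   524   198   163   129    58    32    15   166    42    41
675    16   342    67   296   284   517   304   273   171   170    39    40   610   620   620
750    17   409   421   297   287   504   307   413   462   454   302    41   611   621   621
825   246     .   297   283   285   493   302   474   501   501   453   252   537   224   621

366.880389227879 -148.63054971115506 335.42537127140497
528.3241902468598 -460.233988068248 259.443878761469
```

move_arm(rows=[{"tx": -1.53, "tz": 3.27, "ty": -0.7}, {"tx": -1.53, "tz": 3.27, "ty": -0.7}, {"tx": -1.53, "tz": 3.27, "ty": -0.7}, {"tx": -1.53, "tz": 3.27, "ty": -0.7}, {"tx": -1.53, "tz": 3.27, "ty": -0.7}, {"tx": -1.53, "tz": 3.27, "ty": -0.7}, {"tx": -1.53, "tz": 3.27, "ty": -0.7}, {"tx": -1.53, "tz": 3.27, "ty": -0.7}])

```text
validation failed for argument at $.ro...
```

move_arm(rows=[{"tx": -3.06, "tz": 1.8}, {"tx": -3.06, "tz": 1.8}, {"tx": -3.06, "tz": 1.8}, {"tx": -3.06, "tz": 1.8}, {"tx": -3.06, "tz": 1.8}, {"tx": -3.06, "tz": 1.8}, {"tx": -3.06, "tz": 1.8}, {"tx": -3.06, "tz": 1.8}])

```text
validation failed for argument at $.ro...
```

move_arm(rows=[{"tx": -3.01, "tz": 2.36}, {"tx": -3.01, "tz": 2.36}, {"tx": -3.01, "tz": 2.36}, {"tx": -3.01, "tz": 2.36}, {"tx": -3.01, "tz": 2.36}, {"tx": -3.01, "tz": 2.36}, {"tx": -3.01, "tz": 2.36}, {"tx": -3.01, "tz": 2.36}])

```text
validation failed for argument at $.ro...
```

move_arm(rows=[{"tx": -1.53, "ty": -0.7, "tz": 3.27, "rx": 0, "ry": 0, "rz": 0, "grip": 100}, {"tx": -1.53, "ty": -0.7, "tz": 3.27, "rx": 0, "ry": 0, "rz": 0, "grip": 100}, {"tx": -1.53, "ty": -0.7, "tz": 3.27, "rx": 0, "ry": 0, "rz": 0, "grip": 100}, {"tx": -1.53, "ty": -0.7, "tz": 3.27, "rx": 0, "ry": 0, "rz": 0, "grip": 100}, {"tx": -1.53, "ty": -0.7, "tz": 3.27, "rx": 0, "ry": 0, "rz": 0, "grip": 100}, {"tx": -1.53, "ty": -0.7, "tz": 3.27, "rx": 0, "ry": 0, "rz": 0, "grip": 100}, {"tx": -1.53, "ty": -0.7, "tz": 3.27, "rx": 0, "ry": 0, "rz": 0, "grip": 100}, {"tx": -1.53, "ty": -0.7, "tz": 3.27, "rx": 0, "ry": 0, "rz": 0, "grip": 100}])

```text
t: 0.77
eef_pos: [420.8, -378.9, 289.8]
tcp_rot: [-1.571, 0.0, -1.216]
ft_force: [1.2, -0.8, 1.0]
opening: 0.999
```

move_arm(rows=[{"tx": -3.06, "ty": 0, "tz": 1.8, "rx": 0, "ry": 0, "rz": 0, "grip": 100}, {"tx": -3.06, "ty": 0, "tz": 1.8, "rx": 0, "ry": 0, "rz": 0, "grip": 100}, {"tx": -3.06, "ty": 0, "tz": 1.8, "rx": 0, "ry": 0, "rz": 0, "grip": 100}, {"tx": -3.06, "ty": 0, "tz": 1.8, "rx": 0, "ry": 0, "rz": 0, "grip": 100}, {"tx": -3.06, "ty": 0, "tz": 1.8, "rx": 0, "ry": 0, "rz": 0, "grip": 100}, {"tx": -3.06, "ty": 0, "tz": 1.8, "rx": 0, "ry": 0, "rz": 0, "grip": 100}, {"tx": -3.06, "ty": 0, "tz": 1.8, "rx": 0, "ry": 0, "rz": 0, "grip": 100}, {"tx": -3.06, "ty": 0, "tz": 1.8, "rx": 0, "ry": 0, "rz": 0, "grip": 100}])

```text
t: 1.43
eef_pos: [469.8, -99.1, 289.6]
tcp_rot: [-1.571, 0.0, -1.216]
ft_force: [-0.1, -0.3, 0.2]
opening: 0.999
```

move_arm(rows=[{"tx": -3.01, "ty": 0, "tz": 2.36, "rx": 0, "ry": 0, "rz": 0, "grip": 100}, {"tx": -3.01, "ty": 0, "tz": 2.36, "rx": 0, "ry": 0, "rz": 0, "grip": 100}, {"tx": -3.01, "ty": 0, "tz": 2.36, "rx": 0, "ry": 0, "rz": 0, "grip": 100}, {"tx": -3.01, "ty": 0, "tz": 2.36, "rx": 0, "ry": 0, "rz": 0, "grip": 100}, {"tx": -3.01, "ty": 0, "tz": 2.36, "rx": 0, "ry": 0, "rz": 0, "grip": 100}, {"tx": -3.01, "ty": 0, "tz": 2.36, "rx": 0, "ry": 0, "rz": 0, "grip": 100}, {"tx": -3.01, "ty": 0, "tz": 2.36, "rx": 0, "ry": 0, "rz": 0, "grip": 100}, {"tx": -3.01, "ty": 0, "tz": 2.36, "rx": 0, "ry": 0, "rz": 0, "grip": 100}])

```text
t: 2.1
eef_pos: [563.4, 192.6, 289.4]
tcp_rot: [-1.571, -0.0, -1.216]
ft_force: [-0.3, 0.1, 0.2]
opening: 1.0
```

move_arm(rows=[{"tx": 0, "ty": 0, "tz": 0, "rx": 0, "ry": -0.12, "rz": 0, "grip": 100}, {"tx": 0, "ty": 0, "tz": 0, "rx": 0, "ry": -0.12, "rz": 0, "grip": 100}, {"tx": 0, "ty": 0, "tz": 0, "rx": 0, "ry": -0.12, "rz": 0, "grip": 100}, {"tx": 0, "ty": 0, "tz": 0, "rx": 0, "ry": -0.12, "rz": 0, "grip": 100}, {"tx": 0, "ty": 0, "tz": 0, "rx": 0, "ry": -0.12, "rz": 0, "grip": 100}, {"tx": 0, "ty": 0, "tz": 0, "rx": 0, "ry": -0.12, "rz": 0, "grip": 100}, {"tx": 0, "ty": 0, "tz": 0, "rx": 0, "ry": -0.12, "rz": 0, "grip": 100}, {"tx": 0, "ty": 0, "tz": 0, "rx": 0, "ry": -0.12, "rz": 0, "grip": 100}, {"tx": 0, "ty": 0, "tz": 0, "rx": 0, "ry": -0.12, "rz": 0, "grip": 100}, {"tx": 0, "ty": 0, "tz": 0, "rx": 0, "ry": -0.12, "rz": 0, "grip": 100}])

```text
t: 2.93
eef_pos: [563.2, 190.5, 289.3]
tcp_rot: [-1.571, 0.001, -0.01]
ft_force: [-0.3, 0.6, -0.0]
opening: 0.998
```

move_arm(rows=[{"tx": 0, "ty": 0, "tz": 0, "rx": 0, "ry": -0.12, "rz": 0, "grip": 100}, {"tx": 0, "ty": 0, "tz": 0, "rx": 0, "ry": -0.12, "rz": 0, "grip": 100}, {"tx": 0, "ty": 0, "tz": 0, "rx": 0, "ry": -0.12, "rz": 0, "grip": 100}, {"tx": 0, "ty": 0, "tz": 0, "rx": 0, "ry": -0.12, "rz": 0, "grip": 100}, {"tx": 0, "ty": 0, "tz": 0, "rx": 0, "ry": -0.12, "rz": 0, "grip": 100}, {"tx": 0, "ty": 0, "tz": 0, "rx": 0, "ry": -0.12, "rz": 0, "grip": 100}, {"tx": 0, "ty": 0, "tz": 0, "rx": 0, "ry": -0.12, "rz": 0, "grip": 100}, {"tx": 0, "ty": 0, "tz": 0, "rx": 0, "ry": -0.12, "rz": 0, "grip": 100}, {"tx": 0, "ty": 0, "tz": 0, "rx": 0, "ry": -0.12, "rz": 0, "grip": 100}, {"tx": 0, "ty": 0, "tz": 0, "rx": 0, "ry": -0.12, "rz": 0, "grip": 100}])

```text
t: 3.77
eef_pos: [563.2, 190.5, 289.3]
tcp_rot: [-1.57, 0.0, 1.19]
ft_force: [-0.5, 0.6, -0.3]
opening: 1.0
```

move_arm(rows=[{"tx": 0, "ty": 0, "tz": 0, "rx": 0, "ry": -0.12, "rz": 0, "grip": 100}, {"tx": 0, "ty": 0, "tz": 0, "rx": 0, "ry": -0.12, "rz": 0, "grip": 100}, {"tx": 0, "ty": 0, "tz": 0, "rx": 0, "ry": -0.12, "rz": 0, "grip": 100}, {"tx": 0, "ty": 0, "tz": 0, "rx": 0, "ry": -0.12, "rz": 0, "grip": 100}, {"tx": 0, "ty": 0, "tz": 0, "rx": 0, "ry": -0.12, "rz": 0, "grip": 100}, {"tx": 0, "ty": 0, "tz": 0, "rx": 0, "ry": -0.12, "rz": 0, "grip": 100}, {"tx": 0, "ty": 0, "tz": 0, "rx": 0, "ry": -0.12, "rz": 0, "grip": 100}, {"tx": 0, "ty": 0, "tz": 0, "rx": 0, "ry": 0, "rz": 0, "grip": 100}])

```text
t: 4.43
eef_pos: [563.2, 190.5, 289.3]
tcp_rot: [-1.57, -0.0, 2.03]
ft_force: [-0.1, 0.1, -0.1]
opening: 0.999
```

move_arm(rows=[{"tx": 0.1, "ty": 2.5, "tz": -0.1, "rx": 0, "ry": -0.012, "rz": 0, "grip": 60}, {"tx": 0, "ty": 2.5, "tz": 0, "rx": 0, "ry": 0, "rz": 0, "grip": 60}, {"tx": 0, "ty": 2.5, "tz": 0, "rx": 0, "ry": 0, "rz": 0, "grip": 60}, {"tx": 0, "ty": 2.0, "tz": 0, "rx": 0, "ry": 0, "rz": 0, "grip": 60}, {"tx": 0, "ty": 1.5, "tz": 0, "rx": 0, "ry": 0, "rz": 0, "grip": 60}, {"tx": 0, "ty": 1.0, "tz": 0, "rx": 0, "ry": 0, "rz": 0, "grip": 60}, {"tx": 0, "ty": 0.6, "tz": 0, "rx": 0, "ry": 0, "rz": 0, "grip": 60}, {"tx": 0, "ty": 0.6, "tz": 0, "rx": 0, "ry": 0, "rz": 0, "grip": 60}, {"tx": 0, "ty": 0, "tz": 0, "rx": 0, "ry": 0, "rz": 0, "grip": 60}])

```text
t: 5.18
eef_pos: [563.7, 191.8, 157.0]
tcp_rot: [-1.57, -0.0, 2.035]
ft_force: [-0.6, -0.5, -0.1]
opening: 0.6
```

```bash
python3 - <<'E'
from h import *
s=env.state();print(s['eef_pos'],s['tcp_rot'],s['joints'],s['ft_force'],s['moment'],s['opening'])
p,d=env.read_camera('top');np.save('top1.npy',d)
p2,d2=env.read_camera('scene')
cv2.imwrite('pics/a1.png',np.hstack([cv2.resize(p[150:310,180:340],(400,400)),cv2.resize(p2[150:310,220:380],(400,400))]))
E
```

```text
[563.67340531 191.82074322 157.04963533] [-1.57012000e+00 -7.74315438e-05  2.03483143e+00] [ 2.17144489e-01  5.34901611e-01  1.71477449e+00 -1.15838500e-04
  8.92591299e-01 -1.81761426e+00] [-0.5595948  -0.46958546 -0.1155469 ] [ 0.13071177 -0.11583427  0.01031621] 0.5999154710443063
```

View pics/a1.png

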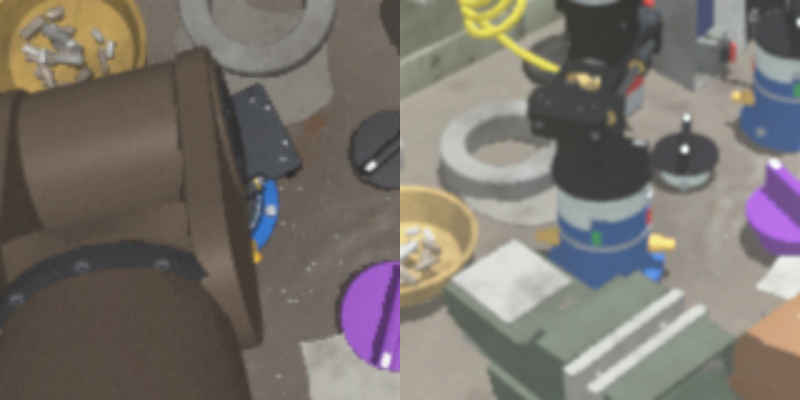

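The gripper now sits over the canister's handle (right half, about (600,150)), clear of the vise. Closing on the handle.

move_arm(rows=[{"tx": 0, "ty": 0, "tz": 0, "rx": 0, "ry": 0, "rz": 0, "grip": 0}, {"tx": 0, "ty": 0, "tz": 0, "rx": 0, "ry": 0, "rz": 0, "grip": 0}, {"tx": 0, "ty": 0, "tz": 0, "rx": 0, "ry": 0, "rz": 0, "grip": 0}, {"tx": 0, "ty": 0, "tz": 0, "rx": 0, "ry": 0, "rz": 0, "grip": 0}, {"tx": 0, "ty": 0, "tz": 0, "rx": 0, "ry": 0, "rz": 0, "grip": 0}, {"tx": 0, "ty": 0, "tz": 0, "rx": 0, "ry": 0, "rz": 0, "grip": 0}])

```text
t: 5.78
eef_pos: [563.8, 191.9, 157.7]
tcp_rot: [-1.571, 0.0, 2.036]
ft_force: [-0.2, -0.0, 0.3]
opening: 0.236
```

```bash
python3 - <<'E'
from h import *
s=env.state();print(s['t'],s['eef_pos'],s['tcp_rot'],s['ft_force'],s['moment'],s['opening'])
E
```

```text
5.7833 [563.77550635 191.87340465 157.70471727] [-1.57090451e+00  1.10039741e-04  2.03594518e+00] [-0.15747983 -0.04434364  0.27597459] [ 9.56672821e-02 -1.45827960e-01  3.62332195e-05] 0.2362604352528463
```

move_arm(rows=[{"tx": 0, "ty": 0, "tz": 0, "rx": 0, "ry": 0, "rz": 0, "grip": 0}, {"tx": 0, "ty": 0, "tz": 0, "rx": 0, "ry": 0, "rz": 0, "grip": 0}, {"tx": 0, "ty": 0, "tz": 0, "rx": 0, "ry": 0, "rz": 0, "grip": 0}, {"tx": 0, "ty": 0, "tz": 0, "rx": 0, "ry": 0, "rz": 0, "grip": 0}, {"tx": 0, "ty": 0, "tz": 0, "rx": 0, "ry": 0, "rz": 0, "grip": 0}])

```text
t: 6.2
eef_pos: [563.8, 191.9, 157.6]
tcp_rot: [-1.571, 0.0, 2.036]
ft_force: [-0.6, 0.4, 0.6]
opening: 0.145
```

move_arm(rows=[{"tx": 0, "ty": 0.3, "tz": 0, "rx": 0, "ry": 0, "rz": 0, "grip": 0}, {"tx": 0, "ty": 0.3, "tz": 0, "rx": 0, "ry": 0, "rz": 0, "grip": 0}, {"tx": 0, "ty": 0.3, "tz": 0, "rx": 0, "ry": 0, "rz": 0, "grip": 0}, {"tx": 0, "ty": 0.3, "tz": 0, "rx": 0, "ry": 0, "rz": 0, "grip": 0}, {"tx": 0, "ty": 0, "tz": 0, "rx": 0, "ry": 0, "rz": 0, "grip": 0}, {"tx": 0, "ty": 0, "tz": 0, "rx": 0, "ry": 0, "rz": 0, "grip": 0}])

```text
t: 6.7
eef_pos: [563.8, 191.9, 145.9]
tcp_rot: [-1.571, 0.0, 2.036]
ft_force: [-2.9, -0.6, 9.4]
opening: 0.142
```

move_arm(rows=[{"tx": 0, "ty": 0, "tz": 0, "rx": 0, "ry": 0.05, "rz": 0, "grip": 0}, {"tx": 0, "ty": 0, "tz": 0, "rx": 0, "ry": 0.07, "rz": 0, "grip": 0}, {"tx": 0, "ty": 0, "tz": 0, "rx": 0, "ry": 0.08, "rz": 0, "grip": 0}, {"tx": 0, "ty": 0, "tz": 0, "rx": 0, "ry": 0.08, "rz": 0, "grip": 0}, {"tx": 0, "ty": 0, "tz": 0, "rx": 0, "ry": 0.08, "rz": 0, "grip": 0}, {"tx": 0, "ty": 0, "tz": 0, "rx": 0, "ry": 0.04, "rz": 0, "grip": 0}])

```text
t: 7.2
eef_pos: [564.4, 191.9, 146.3]
tcp_rot: [-1.573, 0.0, 1.632]
ft_force: [-0.1, -0.1, 8.9]
opening: 0.142
```

```bash
python3 - <<'E'
from h import *
s=env.state();print(s['t'],s['eef_pos'],s['tcp_rot'],s['ft_force'],s['moment'],s['opening'])
E
```

```text
7.2 [564.4164583 191.9073243 146.2873907] [-1.57288631e+00  6.20043214e-06  1.63179676e+00] [-0.11224166 -0.12097489  8.91927182] [ 0.04860332 -0.0072683   0.1987663 ] 0.14189566041022394
```

Turning freely (0.2 N m, 9 N down). Continuing.

move_arm(rows=[{"tx": 0, "ty": 0.05, "tz": 0, "rx": 0, "ry": 0.08, "rz": 0, "grip": 0}, {"tx": 0, "ty": 0, "tz": 0, "rx": 0, "ry": 0.08, "rz": 0, "grip": 0}, {"tx": 0, "ty": 0, "tz": 0, "rx": 0, "ry": 0.08, "rz": 0, "grip": 0}, {"tx": 0, "ty": 0, "tz": 0, "rx": 0, "ry": 0.08, "rz": 0, "grip": 0}, {"tx": 0, "ty": 0, "tz": 0, "rx": 0, "ry": 0.08, "rz": 0, "grip": 0}, {"tx": 0, "ty": 0, "tz": 0, "rx": 0, "ry": 0.08, "rz": 0, "grip": 0}, {"tx": 0, "ty": 0, "tz": 0, "rx": 0, "ry": 0.08, "rz": 0, "grip": 0}, {"tx": 0, "ty": 0, "tz": 0, "rx": 0, "ry": 0.08, "rz": 0, "grip": 0}, {"tx": 0, "ty": 0, "tz": 0, "rx": 0, "ry": 0.08, "rz": 0, "grip": 0}, {"tx": 0, "ty": 0, "tz": 0, "rx": 0, "ry": 0.08, "rz": 0, "grip": 0}])

```text
t: 8.03
eef_pos: [564.5, 191.9, 145.9]
tcp_rot: [-1.572, -0.002, 0.832]
ft_force: [-1.1, -0.7, 9.2]
opening: 0.144
```

```bash
python3 - <<'E'
from h import *
s=env.state();print(s['t'],s['eef_pos'],s['tcp_rot'],s['ft_force'],s['moment'],s['opening'])
E
```

```text
8.0333 [564.4686513  191.90027756 145.85462488] [-1.57235557 -0.00159898  0.83231587] [-1.1467803  -0.705898    9.19049104] [-0.0629681  -0.03511447  0.13262172] 0.143665023237074
```

move_arm(rows=[{"tx": 0, "ty": 0, "tz": 0, "rx": 0, "ry": 0.06, "rz": 0, "grip": 0}, {"tx": 0, "ty": 0, "tz": 0, "rx": 0, "ry": 0.06, "rz": 0, "grip": 0}, {"tx": 0, "ty": 0, "tz": 0, "rx": 0, "ry": 0.06, "rz": 0, "grip": 0}, {"tx": 0, "ty": 0, "tz": 0, "rx": 0, "ry": 0.03, "rz": 0, "grip": 0}, {"tx": 0, "ty": 0, "tz": 0, "rx": 0, "ry": 0, "rz": 0, "grip": 0}])

```text
t: 8.45
eef_pos: [564.0, 191.7, 145.8]
tcp_rot: [-1.572, -0.001, 0.625]
ft_force: [-1.8, -2.6, 9.4]
opening: 0.146
```

```bash
python3 - <<'E'
from h import *
s=env.state();print(s['t'],s['eef_pos'],s['tcp_rot'],s['ft_force'],s['moment'],s['opening'])
E
```

```text
8.45 [564.02597059 191.70766852 145.7599003 ] [-1.57178029e+00 -6.51710459e-04  6.24685990e-01] [-1.83404578 -2.60271481  9.43737275] [-0.31982074  0.40163028  0.30663917] 0.14613134301405345
```

move_arm(rows=[{"tx": 0, "ty": 0, "tz": 0, "rx": 0, "ry": 0.03, "rz": 0, "grip": 0}, {"tx": 0, "ty": 0, "tz": 0, "rx": 0, "ry": 0.03, "rz": 0, "grip": 0}, {"tx": 0, "ty": 0, "tz": 0, "rx": 0, "ry": 0, "rz": 0, "grip": 0}])

```text
t: 8.7
eef_pos: [563.9, 191.5, 145.8]
tcp_rot: [-1.572, -0.0, 0.566]
ft_force: [-2.2, -3.5, 10.4]
opening: 0.154
```

```bash
python3 - <<'E'
from h import *
s=env.state();print(s['t'],s['eef_pos'],s['tcp_rot'],s['ft_force'],s['moment'],s['opening'])
E
```

```text
8.7 [563.93059977 191.52948475 145.78128081] [-1.57212484e+00 -2.86955456e-04  5.65965482e-01] [-2.23171211 -3.52641165 10.42374889] [-0.5153059   0.39601471  0.84817868] 0.15432475880132962
```

move_arm(rows=[{"tx": 0, "ty": 0, "tz": 0, "rx": 0, "ry": -0.04, "rz": 0, "grip": 0}, {"tx": 0, "ty": -0.25, "tz": 0, "rx": 0, "ry": 0, "rz": 0, "grip": 0}, {"tx": 0, "ty": -0.25, "tz": 0, "rx": 0, "ry": 0, "rz": 0, "grip": 0}, {"tx": 0, "ty": 0, "tz": 0, "rx": 0, "ry": 0, "rz": 0, "grip": 0}])

```text
t: 9.03
eef_pos: [563.9, 191.6, 150.5]
tcp_rot: [-1.572, 0.0, 0.606]
ft_force: [-1.7, -3.7, 8.2]
opening: 0.147
```

```bash
python3 - <<'E'
from h import *
s=env.state();print(s['t'],s['eef_pos'],s['tcp_rot'],s['ft_force'],s['moment'],s['opening'])
E
```

```text
9.0333 [563.89566275 191.55373795 150.53378238] [-1.57155943e+00  9.09864252e-05  6.05899883e-01] [-1.65798769 -3.6636976   8.2255442 ] [-0.78239829  0.28192821  0.36106868] 0.1469225584524331
```

move_arm(rows=[{"tx": 0, "ty": 0, "tz": 0, "rx": 0, "ry": 0, "rz": 0, "grip": 60}, {"tx": 0, "ty": 0, "tz": 0, "rx": 0, "ry": 0, "rz": 0, "grip": 60}, {"tx": 0, "ty": 0, "tz": 0, "rx": 0, "ry": 0, "rz": 0, "grip": 60}, {"tx": 0, "ty": 0, "tz": 0, "rx": 0, "ry": 0, "rz": 0, "grip": 60}, {"tx": 0, "ty": 0, "tz": 0, "rx": 0, "ry": 0, "rz": 0, "grip": 60}, {"tx": 0, "ty": 0, "tz": 0, "rx": 0, "ry": 0, "rz": 0, "grip": 60}, {"tx": 0, "ty": 0, "tz": 0, "rx": 0, "ry": 0, "rz": 0, "grip": 60}, {"tx": 0, "ty": 0, "tz": 0, "rx": 0, "ry": 0, "rz": 0, "grip": 60}])

```text
t: 9.7
eef_pos: [563.8, 191.9, 150.1]
tcp_rot: [-1.571, 0.0, 0.606]
ft_force: [-1.0, 0.2, 0.6]
opening: 0.591
```

move_arm(rows=[{"tx": 0, "ty": -0.5, "tz": 0, "rx": 0, "ry": 0, "rz": 0, "grip": 60}, {"tx": 0, "ty": -1, "tz": 0, "rx": 0, "ry": 0, "rz": 0, "grip": 60}, {"tx": 0, "ty": -2, "tz": 0, "rx": 0, "ry": 0, "rz": 0, "grip": 60}, {"tx": 0, "ty": -3, "tz": 0, "rx": 0, "ry": 0, "rz": 0, "grip": 60}, {"tx": 0, "ty": -3, "tz": 0, "rx": 0, "ry": 0, "rz": 0, "grip": 60}, {"tx": 0, "ty": -3, "tz": 0, "rx": 0, "ry": 0, "rz": 0, "grip": 60}, {"tx": 0, "ty": -2, "tz": 0, "rx": 0, "ry": 0, "rz": 0, "grip": 60}])

```text
t: 10.28
eef_pos: [564.0, 192.0, 299.2]
tcp_rot: [-1.572, -0.003, 0.606]
ft_force: [0.3, -0.8, 0.5]
opening: 0.599
```

move_arm(rows=[{"tx": -2.66, "ty": 0, "tz": -1.99, "rx": 0, "ry": 0, "rz": 0, "grip": 60}, {"tx": -2.66, "ty": 0, "tz": -1.99, "rx": 0, "ry": 0, "rz": 0, "grip": 60}, {"tx": -2.66, "ty": 0, "tz": -1.99, "rx": 0, "ry": 0, "rz": 0, "grip": 60}, {"tx": -2.66, "ty": 0, "tz": -1.99, "rx": 0, "ry": 0, "rz": 0, "grip": 60}, {"tx": -2.66, "ty": 0, "tz": -1.99, "rx": 0, "ry": 0, "rz": 0, "grip": 60}, {"tx": -2.66, "ty": 0, "tz": -1.99, "rx": 0, "ry": 0, "rz": 0, "grip": 60}, {"tx": -2.66, "ty": 0, "tz": -1.99, "rx": 0, "ry": 0, "rz": 0, "grip": 60}, {"tx": -2.66, "ty": 0, "tz": -1.99, "rx": 0, "ry": 0, "rz": 0, "grip": 60}])

```text
t: 10.95
eef_pos: [478.7, -61.5, 296.2]
tcp_rot: [-1.572, -0.001, 0.606]
ft_force: [0.3, -0.2, 0.9]
opening: 0.6
```

```bash
python3 - <<'E'
from h import *
p,d=env.read_camera('top')
p2,d2=env.read_camera('scene')
cv2.imwrite('pics/a2.png',np.hstack([cv2.resize(p[150:310,180:340],(400,400)),cv2.resize(p2[150:310,220:380],(400,400))]))
cv2.imwrite('pics/a3.png',p)
for n,D in(('top',d),('scene',d2)):
    Q=cloud(n,D)[D>0]; r=np.hypot(Q[:,0]-563.7,Q[:,1]-191.7)
    q=Q[(r<65)&(Q[:,2]>120)&(Q[:,2]<137)]; print('disc',np.median(q[:,2]),cv2.minEnclosingCircle(q[:,:2].astype(np.float32)))
    pl=np.linalg.lstsq(np.c_[q[:,:2]-[563.7,191.7],np.ones(len(q))],q[:,2],rcond=None)[0];print('tilt',pl[:2])
    h=Q[(r<65)&(Q[:,2]>153)&(Q[:,2]<175)].astype(np.float32)
    L=cv2.fitLine(h[:,:2].copy(),2,0,.01,.01).ravel();print('ang',np.arctan(L[1]/L[0]),np.median(h[:,2]),cv2.minAreaRect(h[:,:2].copy()))
E
```

```text
disc 126.55156328366047 ((564.0714111328125, 191.30462646484375), 49.877899169921875)
tilt [ 0.00013432 -0.0009376 ]
ang -0.9443262 160.25269 ((564.0261840820312, 191.46090698242188), (14.376447677612305, 91.62743377685547), 35.61592483520508)
disc 127.37052972934976 ((563.0664672851562, 191.7328338623047), 51.51531982421875)
tilt [ 0.01130815 -0.00949865]
ang -0.94219416 160.69461 ((562.87353515625, 191.9104461669922), (14.362066268920898, 95.20802307128906), 36.21341323852539)
```

View pics/a2.png

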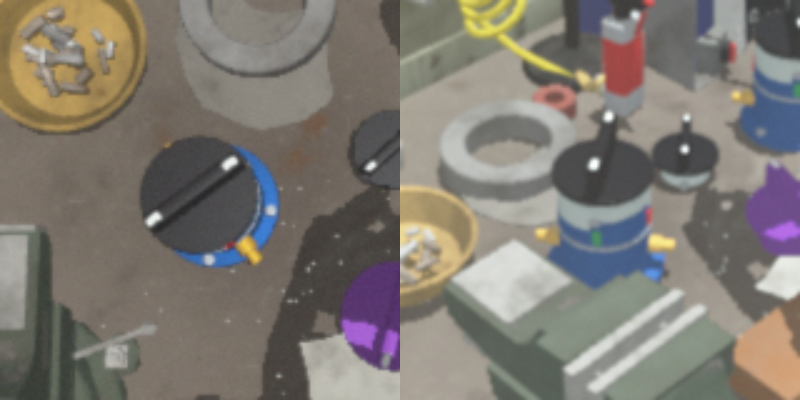

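View pics/a3.png

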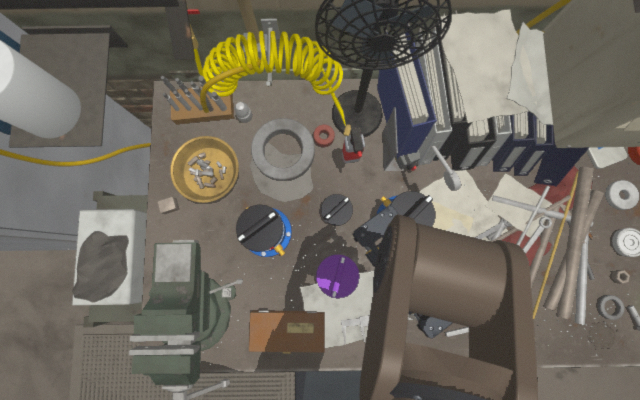

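The pictures show the handle at about (262,228) in the top view, now over the green mark (scene crop (597,238)). The disc is 6 mm lower, level with the other canister's. The pan, ring and bottle are where they were.

```bash
python3 -c "
from cell import env
print(env.job_done())"
```

```text
the job is handed in; nothing more can be done
None
```

The cap on the open canister (the left one in the top view) is closed and locked, and the job is handed in. It gave no verdict.

**What I did:** I gripped the bar handle and pressed it down about 11.7 mm, at 9.4 N, with the lugs still at the slot mouths. I turned it clockwise until the torque rose at the stop, raised it into the notches, let go and moved the arm away.

**Last checks:**

| Check | Measured | For comparison |
|---|---|---|
| Height of the cap's disc | 126.6 mm | 126.7 mm on the other canister; 132.5 mm before |
| Handle direction | −0.944 rad (turned 1.415 rad) | about −0.92 rad expected when locked |
| Movement of the cap's centre | under 1 mm | 6 mm allowed |
| Tilt, top camera | about 0.001 rad | 0.06 rad allowed |
| Tilt, scene camera | about 0.015 rad (oblique view, noisier) | 0.06 rad allowed |

The pan, ring and spray bottle look unmoved in the pictures; I did not measure their positions again. The gripper was open and clear of everything at hand-in, at about 11 s of the 32 s allowed. None of the checks failed.

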